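Hold a wire spool down on a braked pay-off stand

TASK

Put the spool of copper wire on the upright spindle of the pay-off stand, lowering it rather than dropping it, and press it down against the sprung brake disc so that I can push the spring clip through the spindle's cross hole. The hole is clear above the spool with the disc about 10 mm down, a push of about 12 N; keep it steady there, do not drive the disc to its bottom stop, and finish while still holding it pressed. Leave the spool of green wire and the other things on the bench where they are.

Things in the scene. Friction and masses are not known exactly. Their poses are not given: they have to be found in the camera images.
- copper_spool: The spool of copper wire, standing upright on the bench: black flanges 60 mm in diameter, 45 mm high overall, each flange 7 mm thick, wound almost full with bare copper-coloured wire (winding 56 mm in diameter), an orange-brown ring label on top, a 16 mm bore right through from top to bottom; 0.15 to 0.31 kg. Origin: on its axis, at its underside; z up along the axis.
- green_spool: Another spool of the same shape and size, wound with green wire and with a green ring label on top; to be left alone. Origin: on its axis, at its underside.
- reel_stand: Braked pay-off stand, fixed to the bench: a round grey foot 116 mm in diameter and 12 mm high, in its middle a dark spring barrel 41 mm in diameter up to 25 mm, a coil spring, the brake disc, and through all of them a vertical 12 mm steel spindle. A small wire clip stands in a hole near the rim of the foot, up to 35 mm above the bench. Origin: on the spindle axis, at the bench top; z up.
- spindle_top (a point): Top of the spindle, on its axis, 114 mm above the bench; the last 5 mm are tapered to 9 mm in diameter. The 4 mm cross hole has its centre 17.5 mm below this point; it is hidden inside a spool that just rests on the disc, and lies fully clear above the spool once the disc is 6 mm or more down.
- disc_top (a point): Centre of the upper (grey felt) face of the brake disc, 50 mm in diameter; 55 mm above the bench while nothing presses it. It moves down with the disc.
- brake_disc (a joint): Downward travel of the sprung brake disc in m: 0 with nothing pressing, 0.016 at the bottom stop. The spring holds it up with about 4.4 N at 0 and adds 0.8 N per mm (10 mm down: about 12.4 N from the spool, its own weight included), so a spool alone, at most 3 N, does not move it; it springs back when released.
- cutters: Side cutters with black handles, 49 x 105 x 11 mm, lying on the bench; to be left alone. Origin: under the middle.
- multimeter: Yellow and grey multimeter, 150 x 76 x 48 mm, lying on the bench at the left; to be left alone. Origin: under the middle.
- screwdriver_1: Red screwdriver, 187 mm long, lying on the bench at the right; to be left alone.
- screwdriver_2: Yellow screwdriver, 147 mm long, lying on the bench at the right; to be left alone.
- flux_jar: Amber jar with a black cap, 46 mm in diameter, 38 mm high, behind the long card rack; to be left alone. The card rack is a fixed bar along the bench behind the work, 60 mm deep and 62 mm high.
Things that resemble listed ones, but are neither listed nor needed, are in the scene too. Of the things that look like the copper_spool, the larger one is meant.

How it is judged:
By the outcome, as a careful person would: the job done as asked, in the order asked, and still so for the second after the job is handed in, while the arm keeps its last pose, push and grip.
It also fails if it takes over 51 s, if anything falls off the work surface, if the arm or the gripper's body presses on something with over 40 N, if the wrist force passes 120 N, or if a joint passes its speed limit or range.

ROBOT

A 6-joint arm with a two-finger parallel gripper is mounted at the origin on a cart in front of the work surface, level with it; the furniture and walls round the work are solid. World frame = base frame: x ahead of the robot, y to its left, z up, the work surface at z = 0. Lengths are in m, angles in rad, forces in N, time in s.
With the tool pointing down it reaches from about 0.275 to 0.85 m from the base axis. Payload 19 kg.
Tool frame: the origin (TCP) lies at the very end of the fingers, on their centre line; the grasp point (between the pads) lies 19 mm behind it; z points along the fingers, y is the line along which they close (so a half turn about z gives the same grasp; the last joint's range is limited). The gripper opens to 85 mm and grips with 20 to 120 N. Pads are 22 mm wide; open, the fingers measure 114 mm over their backs; the gripper's body (76 mm by 85 mm) begins 54 mm behind the grasp point. The pads swing forward as they close: fully open they stand 13 mm farther back than shut.
Start: joints at [-1.271, 0.15, 1.437, -0, 1.554, -0.134], TCP at [0.242, -0.522, 0.231] pointing down, gripper open.
Joint ranges: [-2.8, 2.8], [-0.68, 2.1], [0.12, 2.68], [-1.39, 4.53], [0.16, 2.79], [-2.81, 2.81]. Speed limits (rad/s): [1.89, 1.89, 2.22, 3.01, 3.01, 3.01].

INTERFACE

Orientations are given as a unit quaternion [x, y, z, w].
In Python, from bench import arm gives the robot as it stands.
- The arm moves only by the shell command python3 -m handwheel 'ROWS' [FORCE]. ROWS is a JSON object whose one key "deltas" holds a list of rows, each a list of 3 entries, a list of its own where there are three numbers: the shift along the tool's x, y, z in units of 40 mm (1.0 is 40 mm), then the turn about the tool's z in degrees, then the opening, from -1 (shut) to 1 (fully open). A call has 1 to 12 rows; each row shifts and turns the commanded pose from where the row before left it, along the tool's axes as they then stand; what a row does not reach is not made up. A row lasts 1/10 s, in which the tool goes at most 50 mm and 8.59 degrees, less where a joint would pass 70% of its speed; a pose out of reach is approached as far as the arm can. A call is refused whole if a number of a shift passes 1 or a number of a turn 8.59, either way. A call with a gripper value outside its range is refused whole. The fingers move at their own pace and stop on an object; FORCE is the grip in N (left out, the last holds). Time passes only in rows, so rows that do not move let the fingers close. It gives the time, the measured TCP pose, the force, the opening and the grip force at its end, in the units of the state.
- arm.observe(): the state, without advancing time (a new reading comes with each control period).
- arm.camera(name): name is "side" or "top"; returns (picture, depth): 400x640x3 uint8, red, green, blue; 400x640 float32, m along the optical axis (not along the pixel's ray), 0 where there is no reading.
- arm.camera_model(name): a dict with "fx", "fy", "cx", "cy" (pixels), "k1" (the pictures are not rectified: a ray, as slopes to the right and down, at radius r is drawn at 1 + k1 r^2 times it, then the intrinsics apply), "world_from_camera" (4x4, takes a point from camera to world coordinates). Camera axes: x right, y up, looking along -z (the intrinsics and any distortion apply to the point x, -y, -z); pixel columns grow to the right and rows downward; lengths in m; the calibration is good to about 2 mm. A picture is of the moment at which its call begins. camera_model takes no time and is no camera call.
- arm.job_done(): hands the job in; it is judged then, once.
The state is a dict: "t": time; "q": joint angles; "qvel": joint speeds; "effort": joint torques, N m; "tool_pos": TCP position; "tool_rot": TCP orientation; "wrist_force": force on the tool from outside, world axes, zero at the start; "ft_torque": the same for the moment, N m; "width": opening from 0.0 (shut) to 1.0 (fully open); "gripper_force": force on a finger pad.
Only numpy, scipy, OpenCV 4.12 (cv2) and the standard library are available. Lean on these libraries where they do the work, as an engineer would, in place of code of your own. Each camera call takes 0.05 s, during which the arm holds its last target. There are 200 camera calls.

## Working session

There is one attempt and no reset: what is moved stays moved. The work goes in short steps, Python scripts to look and compute and a shell command to move; the robot and the scene stay as the last step left them, time stands still between calls to the robot, and variables do not carry over. Pictures are saved under pics/ and viewed, at most 10 in all, crops included, and the job is handed in when it is done.

```bash
mkdir -p pics; ls; python3 - <<'E'
from bench import arm
import cv2,numpy as np
print(arm.observe())
for n in("top","side"):
    p,d=arm.camera(n); cv2.imwrite(f"pics/{n}0.png",p[:,:,::-1]); np.savez(f"{n}0.npz",p=p,d=d); print(n,arm.camera_model(n))
E
```

```text
pics
{'t': 0.0, 'q': array([-1.27104664e+00,  1.51001148e-01,  1.43800306e+00, -4.69224648e-05,
        1.55379967e+00, -1.34021495e-01]), 'qvel': array([ 0.00116273, -0.00140458,  0.00058809,  0.00143036, -0.00140833,
       -0.00129901]), 'effort': array([-2.57394255e-03, -7.13057685e+01, -5.70868349e+01, -3.29479872e-04,
        8.98807368e-03, -2.98654413e-05]), 'tool_pos': array([ 0.24155617, -0.52153841,  0.23068076]), 'tool_rot': array([ 9.76572103e-01,  2.15189591e-01, -7.35032734e-05, -6.01593429e-04]), 'wrist_force': array([ 0.41975182, -0.22225835,  0.27054715]), 'ft_torque': array([-0.03044013, -0.01161154, -0.06210829]), 'gripper_force': 0.0, 'width': 0.9992985178852399}
top {'fx': 453.86318451743807, 'fy': 453.86318451743807, 'cx': 323.27484865406944, 'cy': 202.19777094398796, 'k1': 0.027019937903739806, 'world_from_camera': array([[-0.02972631,  0.99654779, -0.07751677,  0.44244368],
       [-0.99954076, -0.03009277, -0.0035634 , -0.04726973],
       [-0.0058838 ,  0.07737524,  0.99698468,  1.5069157 ],
       [ 0.        ,  0.        ,  0.        ,  1.        ]])}
side {'fx': 442.250067053357, 'fy': 442.250067053357, 'cx': 324.34865417971497, 'cy': 200.6551680985376, 'k1': 0.018266697095774158, 'world_from_camera': array([[-0.95288934,  0.12563725, -0.2760746 ,  0.1139337 ],
       [-0.30215733, -0.47273915,  0.82777935,  1.1826513 ],
       [-0.02651135,  0.87220008,  0.48843031,  0.8103532 ],
       [ 0.        ,  0.        ,  0.        ,  1.        ]])}
```

View pics/top0.png

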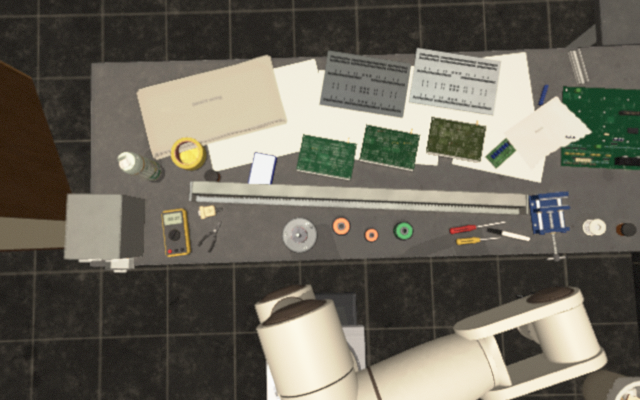

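View pics/side0.png

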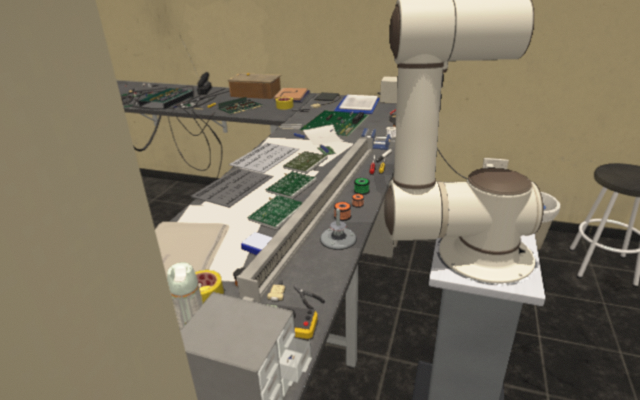

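The top view shows the large copper spool at (341,226), a smaller copper one at (371,235), the green spool at (404,231) and the stand at (299,235). Both copper rings could be the target, and I choose the larger, (341,226). Next are a close crop and the measurements.

```bash
cat > h.py <<'E'
from bench import arm
import cv2,numpy as np
def ray(n,u,v):
    m=arm.camera_model(n); K=np.array([[m['fx'],0,m['cx']],[0,m['fy'],m['cy']],[0,0,1]])
    s=cv2.undistortPoints(np.array([[[u,v]]],float),K,np.array([m['k1'],0,0,0.]))[0,0]
    W=m['world_from_camera']; return W[:3,3],W[:3,:3]@np.array([s[0],-s[1],-1])
def onz(n,u,v,z):
    o,d=ray(n,u,v); return o+d*(z-o[2])/d[2]
def atd(n,u,v,dep):
    o,d=ray(n,u,v); return o+d*dep
def cross(a,b):
    (o,d),(p,e)=ray("top",*a),ray("side",*b)
    s=np.linalg.lstsq(np.c_[d,-e],p-o,rcond=None)[0]
    x,y=o+d*s[0],p+e*s[1]; return (x+y)/2,np.linalg.norm(x-y)
def crop(p,x0,y0,w,h,f): return cv2.resize(p[y0:y0+h,x0:x0+w,::-1],None,fx=f,fy=f,interpolation=cv2.INTER_CUBIC)
E
python3 - <<'E'
from h import *
T=np.load("top0.npz");S=np.load("side0.npz")
a=crop(T['p'],270,200,150,60,5);b=crop(S['p'],300,165,100,90,5)
cv2.imwrite("pics/c0.png",np.vstack([a,np.pad(b[:300],((0,0),(0,250),(0,0)))])[:600])
cv2.imwrite("pics/c1.png",b)
for n,D,box in(("top",T,(270,200,420,260)),("side",S,(300,165,400,255))):
    x0,y0,x1,y1=box; hsv=cv2.cvtColor(D['p'],cv2.COLOR_RGB2HSV)
    for nm,lo,hi in(("cop",(3,100,90),(18,255,255)),("grn",(45,90,40),(85,255,255))):
        m=cv2.inRange(hsv,lo,hi); mm=np.zeros_like(m); mm[y0:y1,x0:x1]=m[y0:y1,x0:x1]
        k,l,st,c=cv2.connectedComponentsWithStats(mm)
        for i in range(1,k):
            if st[i,4]>20:
                dep=D['d'][l==i]; print(n,nm,st[i],c[i].round(2),np.median(dep[dep>0]),atd(n,*c[i],np.median(dep[dep>0])).round(4))
for u,v in [(299,235),(299,230),(292,240),(305,240),(341,219),(341,232)]: print(u,v,atd("top",u,v,T['d'][v,u]).round(4))
E
```

```text
top cop [333 217  17  18 194] [340.91 225.6 ] 1.4586924 [ 0.4789 -0.0964  0.0465]
top cop [365 229  13  13 122] [370.97 234.84] 1.4680328 [ 0.4465 -0.193   0.0342]
top grn [396 223  16  16 144] [403.6  230.45] 1.4573544 [ 0.4574 -0.2969  0.0454]
side cop [352 193  12  14 120] [357.41 199.53] 1.6046331 [ 0.4432 -0.1838  0.027 ]
side cop [334 202  17   9  97] [342.02 205.61] 1.529626 [ 0.4758 -0.0939  0.0467]
side cop [340 210  11  10  80] [344.71 214.65] 1.5225525 [ 0.4614 -0.0761  0.0228]
side grn [355 178  14  16 183] [361.38 185.55] 1.6839232 [ 0.4517 -0.281   0.0343]
299 235 [0.4523 0.0351 0.1121]
299 230 [0.4685 0.0377 0.0611]
292 240 [0.4374 0.064  0.0169]
305 240 [0.4361 0.0217 0.0121]
341 219 [ 0.5003 -0.0976  0.0418]
341 232 [ 0.4583 -0.096   0.0499]
```

View pics/c0.png

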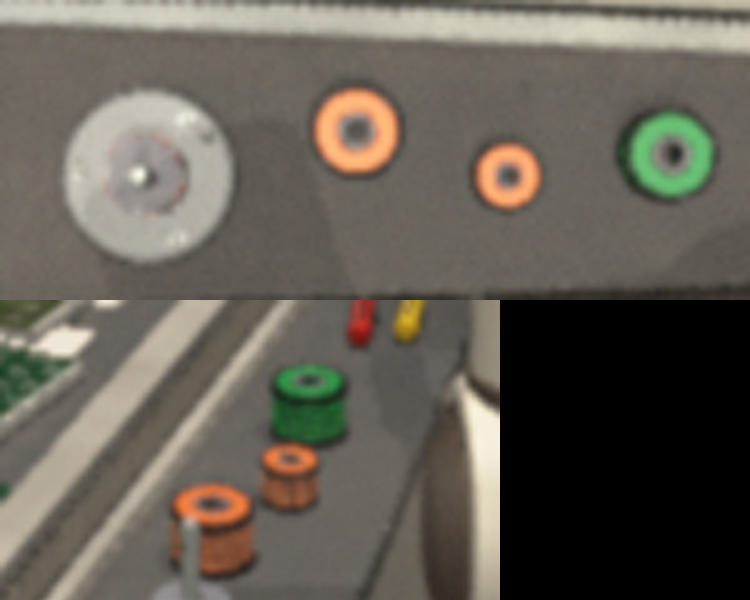

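View pics/c1.png

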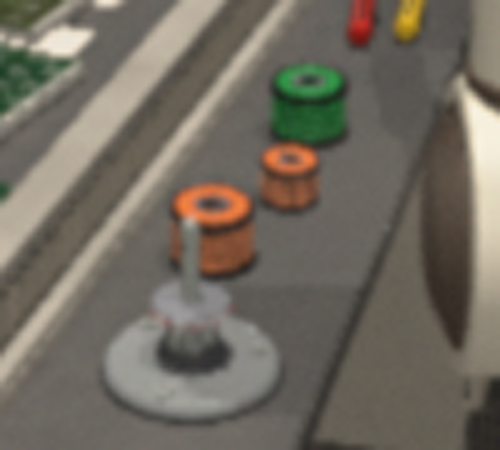

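The crops confirm the choice. The larger copper spool at top (341,226), side (342,206), has the ring label, and the smaller one at (371,235) is a decoy. The spindle tip is at top (298,234.6) and side (337.6,209). The clip looks to be on the foot rim near top (311,226).

```bash
python3 - <<'E'
from h import *
T=np.load("top0.npz");S=np.load("side0.npz")
print("spool top",cross((340.91,225.6),(342.0,205.6)),"plane",onz("top",340.91,225.6,.045).round(4),onz("side",342.,205.6,.045).round(4))
# spindle tip: bright pixels
g=cv2.cvtColor(T['p'],cv2.COLOR_RGB2GRAY).astype(int); print(g[230:240,292:305])
gs=cv2.cvtColor(S['p'],cv2.COLOR_RGB2GRAY).astype(int);print(gs[204:222,332:344])
# foot: threshold
sub=g[208:262,275:325].astype(np.uint8); m=(sub>125).astype(np.uint8)
k,l,st,c=cv2.connectedComponentsWithStats(m); i=1+np.argmax(st[1:,4]); 
ct=max(cv2.findContours((l==i).astype(np.uint8),0,1)[0],key=cv2.contourArea); e=cv2.fitEllipse(cv2.convexHull(ct)); print(e)
u,v=e[0][0]+275,e[0][1]+208; print("foot",u,v,onz("top",u,v,.012).round(4))
# depth: points
for n,D,(x0,y0,x1,y1) in(("top",T,(275,208,325,262)),):
    P=np.array([np.r_[atd(n,u,v,D['d'][v,u]),u,v] for v in range(y0,y1) for u in range(x0,x1)])
    for lo,hi in((.095,.13),(.045,.07),(.02,.04)): 
        q=P[(P[:,2]>lo)&(P[:,2]<hi)]; print(lo,len(q),q.mean(0).round(4))
        if lo!=.045: print(q.round(3))
P=np.array([atd("top",u,v,T['d'][v,u]) for v in range(210,242) for u in range(328,354)]); q=P[(P[:,2]>.035)&(P[:,2]<.06)]; print("spool depth",len(q),q.mean(0),(q.min(0)+q.max(0))/2)
E
```

```text
spool top (array([ 0.47786714, -0.09680073,  0.0448117 ]), np.float64(0.00219954030230787)) plane [ 0.4789 -0.0965  0.045 ] [ 0.4767 -0.0967  0.045 ]
[[171 170 166 164 161 150 143 147 155 156 152 154 151]
 [168 165 163 162 157 146 142 146 155 156 154 148 138]
 [169 164 163 161 154 148 143 142 151 155 147 144 140]
 [173 162 161 162 173 187 179 140 135 148 147 148 142]
 [171 162 164 174 207 236 224 140 107 130 142 144 145]
 [167 161 161 170 204 233 211 126  90 114 138 144 143]
 [163 158 152 152 168 189 158 104  96 118 140 142 144]
 [159 151 144 145 144 147 131 115 122 139 144 145 146]
 [157 144 140 143 143 139 139 138 143 148 148 146 144]
 [157 147 144 144 147 148 146 145 145 145 144 140 135]]
[[107  96  90 106 139 149 150 139 121 110 107 116]
 [100  91  88 121 150 152 143 121  88  68  68  81]
 [ 99  90  80 112 148 152 146 122  98  80  80  88]
 [101  90  67  87 132 155 157 148 137 123 122 127]
 [102  96  71  66 111 157 170 155 145 143 143 145]
 [106 103  93  76 114 160 163 130 108 107 113 111]
 [104 103  95  88 112 140 139 111  72  60  64  65]
 [106 101  95  92 106 119 120 105  69  48 
[... 1910 characters left out ...]
4.61e-01  8.60e-02  2.30e-02  2.85e+02  2.33e+02]
 [ 4.58e-01 -1.50e-02  2.10e-02  3.16e+02  2.33e+02]
 [ 4.55e-01  8.00e-03  2.00e-02  3.09e+02  2.34e+02]
 [ 4.48e-01  7.70e-02  2.10e-02  2.88e+02  2.37e+02]
 [ 4.36e-01  5.00e-03  2.10e-02  3.10e+02  2.40e+02]
 [ 4.18e-01  6.70e-02  2.20e-02  2.91e+02  2.46e+02]
 [ 4.13e-01  2.50e-02  2.10e-02  3.04e+02  2.47e+02]]Traceback (most recent call last):
  File "<stdin>", line 18, in <module>
  File "h.py", line 10, in atd
    o,d=ray(n,u,v); return o+d*dep
        ~~~^^^^^^^
  File "h.py", line 4, in ray
    m=arm.camera_model(n); K=np.array([[m['fx'],0,m['cx']],[0,m['fy'],m['cy']],[0,0,1]])
ValueError: time passes only in moves, steps and waits
```

```bash
python3 - <<'E'
s=open('h.py').read().replace("def ray(n","_M={n:arm.camera_model(n) for n in('top','side')}\ndef ray(n").replace("m=arm.camera_model(n);","m=_M[n];")
open('h.py','w').write(s)
E
python3 - <<'E'
from h import *
T=np.load("top0.npz");S=np.load("side0.npz")
# rack front top edge by depth, stand in side view by depth
P=np.array([atd("top",u,v,T['d'][v,u]) for v in range(185,222) for u in range(330,352)]); q=P[(P[:,2]>.05)&(P[:,0]>.51)]; print("rack x",q[:,0].min(),q[:,0].max(),np.median(q[:,2]))
print("tip cross", [ (b,cross((297.35,234.4),b)) for b in((337.3,207.5),(337.3,209.5))])
g=cv2.cvtColor(S['p'],cv2.COLOR_RGB2GRAY)
m=np.zeros_like(g); h=onz
U,V=np.meshgrid(range(315,362),range(200,255)); Q=np.array([atd("side",u,v,S['d'][v,u]) for u,v in zip(U.ravel(),V.ravel())])
for lo,hi in((.006,.018),(.05,.06),(.095,.12)):
    q=Q[(Q[:,2]>lo)&(Q[:,2]<hi)&(Q[:,1]>-.03)&(Q[:,1]<.11)&(abs(Q[:,0]-.454)<.075)]; print("side",lo,len(q),q.mean(0).round(4),((q.min(0)+q.max(0))/2).round(4),np.ptp(q,axis=0).round(4))
q=Q[(Q[:,2]>.036)&(Q[:,2]<.06)&(Q[:,1]<-.05)];print("spool side",q.mean(0).round(4),((q.min(0)+q.max(0))/2).round(4))
P=np.array([atd("top",u,v,T['d'][v,u]) for v in range(212,242) for u in range(328,354)]); q=P[(P[:,2]>.036)&(P[:,2]<.056)]; print("spool top",len(q),q.mean(0).round(4),((q.min(0)+q.max(0))/2).round(4))
# foot ellipse in side
mk=((g>118)).astype(np.uint8)[222:252,318:360]; k,l,st,c=cv2.connectedComponentsWithStats(mk); i=1+np.argmax(st[1:,4])
ct=max(cv2.findContours((l==i).astype(np.uint8),0,1)[0],key=cv2.contourArea); e=cv2.fitEllipse(cv2.convexHull(ct)); u,v=e[0][0]+318,e[0][1]+222
print(e,u,v,onz("side",u,v,.012),st[i]); print("foot cross",cross((298.87,234.47),(u,v)))
E
```

```text
rack x 0.5595978882403181 0.6028204836621556 0.0656433197644346
tip cross [((337.3, 207.5), (array([0.45379838, 0.03964448, 0.11742703]), np.float64(0.0009633982181343996))), ((337.3, 209.5), (array([0.4538129 , 0.04006959, 0.11043911]), np.float64(0.0010567050051695157)))]
side 0.006 459 [0.4479 0.0572 0.013 ] [0.4535 0.0423 0.012 ] [0.1164 0.1242 0.0117]
side 0.05 109 [0.4506 0.0474 0.0557] [0.4518 0.0429 0.0551] [0.0485 0.0511 0.0099]
side 0.095 26 [0.4515 0.044  0.1068] [0.4517 0.0439 0.1064] [0.01   0.0092 0.0205]
spool side [ 0.496  -0.0902  0.0463] [ 0.4998 -0.108   0.0481]
spool top 245 [ 0.477  -0.097   0.0461] [ 0.4777 -0.0968  0.0459]
((19.507972717285156, 12.850628852844238), (25.804689407348633, 34.34221649169922), 89.8782958984375) 337.50797271728516 234.85062885284424 [0.45529172 0.03496747 0.012     ] [  3   0  34  26 492]
foot cross (array([0.45414916, 0.04098237, 0.01608264]), np.float64(0.0012397863861446058))
```

Both views agree. The spool top is at (0.478, -0.097, 0.045) and the spindle tip at (0.4538, 0.040, ~0.114), which matches the given heights. I'll go above the spool, then turn so the fingers close along x.

```bash
python3 -m handwheel '{"deltas":[[[0.82,-0.595,0],0,1],[[0.82,-0.595,0],0,1],[[0.82,-0.595,0],0,1],[[0.82,-0.595,0],0,1],[[0.82,-0.595,0],0,1],[[0.82,-0.595,0],0,1],[[0.82,-0.595,0],0,1],[[0.82,-0.595,0],0,1],[[0.82,-0.595,0],0,1],[[0.82,-0.595,0],0,1],[[0.82,-0.595,0],0,1],[[0.82,-0.595,0],0,1]]}' 60
python3 -m handwheel '{"deltas":[[[0,0,0],-8.2,1],[[0,0,0],-8.2,1],[[0,0,0],-8.2,1],[[0,0,0],-8.2,1],[[0,0,0],-8.2,1],[[0,0,0],-8.2,1],[[0,0,0],-8.2,1],[[0,0,0],-7.8,1],[[0,0,0],0,1]]}'
```

```text
t: 1.3
tool_pos: [0.4792, -0.0955, 0.2312]
tool_rot: [0.977, 0.215, -0.0, -0.0]
wrist_force: [1.4, -0.1, -0.4]
width: 1.001
gripper_force: 0.0
t: 2.2
tool_pos: [0.4787, -0.0971, 0.2311]
tool_rot: [0.706, 0.708, -0.0, -0.0]
wrist_force: [-0.7, 0.5, -0.3]
width: 0.997
gripper_force: 0.0
```

```bash
python3 -m handwheel '{"deltas":[[[0,0,0.8],0,1],[[0,0,0.8],0,1],[[0,0,0.8],0,1],[[0,0,0.8],0,1],[[0,0,0.6],0,1],[[0,0,0.5],0,1],[[0,0,0.4],0,1],[[0,0,0.4],0,1],[[0,0,0.35],0,1],[[0,0,0],0,1],[[0,0,0],0,1]]}'
python3 -m handwheel '{"deltas":[[[0,0,0],0,0.4],[[0,0,0],0,0.3],[[0,0,0],0,0.2],[[0,0,0],0,-1],[[0,0,0],0,-1],[[0,0,0],0,-1],[[0,0,0],0,-1]]}' 20
```

```text
t: 3.3
tool_pos: [0.4788, -0.0971, 0.0135]
tool_rot: [0.708, 0.707, -0.0, -0.0]
wrist_force: [-0.3, -0.6, 0.2]
width: 1.0
gripper_force: 0.0
t: 4.0
tool_pos: [0.4791, -0.0973, 0.0143]
tool_rot: [0.707, 0.707, 0.0, 0.0]
wrist_force: [-5.1, 0.5, 9.3]
width: 0.697
gripper_force: 19.4
```

Width 0.697 of 85 mm is 59 mm, so it is the 60 mm spool, centred along x. I'll open, turn 90° and grip along y.

```bash
python3 -m handwheel '{"deltas":[[[0,0,0],0,1],[[0,0,0],0,1],[[0,0,0],0,1],[[0,0,0],0,1],[[0,0,0],0,1]]}'
python3 -m handwheel '{"deltas":[[[0,0,0],8.2,1],[[0,0,0],8.2,1],[[0,0,0],8.2,1],[[0,0,0],8.2,1],[[0,0,0],8.2,1],[[0,0,0],8.2,1],[[0,0,0],8.2,1],[[0,0,0],8.2,1],[[0,0,0],8.2,1],[[0,0,0],8.2,1],[[0,0,0],8.0,1],[[0,0,0],0,1]]}'
python3 -m handwheel '{"deltas":[[[0,0,0],0,0.4],[[0,0,0],0,0.3],[[0,0,0],0,0.2],[[0,0,0],0,-1],[[0,0,0],0,-1],[[0,0,0],0,-1],[[0,0,0],0,-1],[[0,0,0],0,-1]]}' 70
```

```text
t: 4.5
tool_pos: [0.4787, -0.0971, 0.0133]
tool_rot: [0.707, 0.707, 0.0, -0.0]
wrist_force: [-0.3, 0.1, 0.5]
width: 0.997
gripper_force: 0.0
t: 5.7
tool_pos: [0.4787, -0.0971, 0.0133]
tool_rot: [1.0, -0.001, -0.0, -0.0]
wrist_force: [0.2, 0.6, -0.2]
width: 0.998
gripper_force: 0.0
t: 6.5
tool_pos: [0.4788, -0.0971, 0.0138]
tool_rot: [1.0, 0.002, 0.0, -0.0]
wrist_force: [-4.0, 2.3, 10.8]
width: 0.665
gripper_force: 72.7
```

```bash
python3 -m handwheel '{"deltas":[[[0,0,-0.2],0,-1],[[0,0,-0.4],0,-1],[[0,0,-0.7],0,-1],[[0,0,-0.7],0,-1],[[0,0,-0.7],0,-1],[[0,0,-0.7],0,-1],[[0,0,-0.4],0,-1],[[0,0,0],0,-1],[[0,0,0],0,-1]]}'
python3 - <<'E'
from h import *
p,d=arm.camera("side"); np.savez("s1.npz",p=p,d=d); cv2.imwrite("pics/c2.png",crop(p,285,140,110,105,5))
o=arm.observe();print(o['t'],o['wrist_force'])
E
```

```text
t: 7.4
tool_pos: [0.4785, -0.0971, 0.1648]
tool_rot: [1.0, 0.001, -0.0, -0.0]
wrist_force: [-0.3, 0.5, -2.5]
width: 0.664
gripper_force: 74.9
7.45 [ 0.69414611 -0.18301296 -2.23422304]
```

View pics/c2.png

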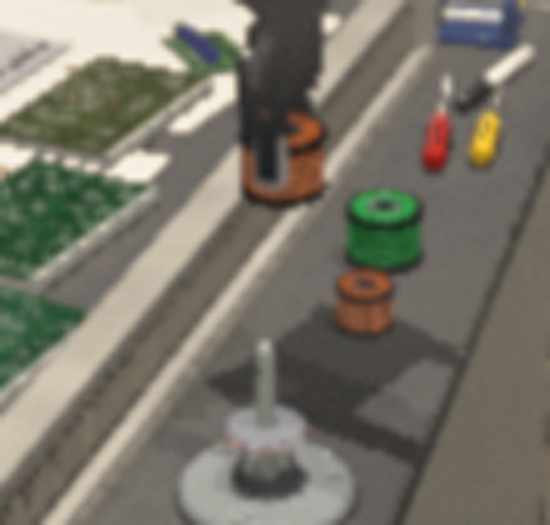

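The spool is held upright: label at (300,130) in the crop, fingers along the winding. The spindle tip is clear at crop (264,343), which is side (337.4,208.3). Now over the spindle.

```bash
python3 -m handwheel '{"deltas":[[[-0.07,-0.35,0],0,-1],[[-0.1,-0.6,0],0,-1],[[-0.1,-0.6,0],0,-1],[[-0.1,-0.6,0],0,-1],[[-0.1,-0.6,0],0,-1],[[-0.1,-0.4,0],0,-1],[[-0.05,-0.28,0],0,-1],[[0,0,0.4],0,-1],[[0,0,0.2],0,-1],[[0,0,0],0,-1],[[0,0,0],0,-1]]}'
python3 - <<'E'
from h import *
p,d=arm.camera("side"); np.savez("s2.npz",p=p,d=d); cv2.imwrite("pics/c3.png",crop(p,300,165,80,85,7))
p,d=arm.camera("top"); np.savez("t2.npz",p=p,d=d)
o=arm.observe();print(o['t'],o['wrist_force'],o['tool_pos'])
E
```

```text
t: 8.55
tool_pos: [0.4538, 0.0399, 0.1413]
tool_rot: [1.0, 0.0, -0.0, -0.0]
wrist_force: [0.4, -0.0, -1.2]
width: 0.669
gripper_force: 74.9
8.65 [-0.13411733 -0.14181959 -2.08612947] [0.4540808  0.03982226 0.14176749]
```

View pics/c3.png

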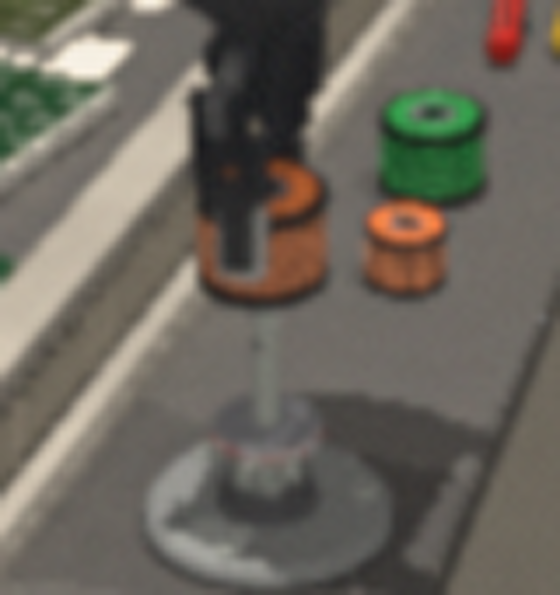

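Spool is above the spindle: lower flange crop x 199–328, spindle about x 265. I'll check the lateral fit with sub-pixel edges.

```bash
python3 - <<'E'
from h import *
p=np.load("s2.npz")['p'].astype(int); g=p.sum(2)/3
# spindle bright column centroid per row; invert to world: ray crossing plane "right axis" offset
R=_M if False else None
from h import _M
W=_M['side']['world_from_camera']; rt=W[:3,0].copy(); rt[2]=0; rt/=np.linalg.norm(rt); vw=np.array([-rt[1],rt[0],0])
ref=np.array([.454,.040,0])
def off(u,v): # lateral offset (along rt) where ray crosses vertical plane through ref facing the camera
    o,d=ray("side",u,v); s=((ref-o)@vw)/(d@vw); x=o+s*d; return (x-ref)@rt*1000,x[2]
for v in range(209,223):
    r=g[v,333:342]; w=np.clip(r-np.r_[r[:2],r[-2:]].mean()-8,0,None); u=333+(w*np.arange(9)).sum()/max(w.sum(),1); print(v,r.astype(int),round(u,2),np.round(off(u,v),4))
hsv=cv2.cvtColor(p.astype(np.uint8),cv2.COLOR_RGB2HSV)
for v in range(196,209):
    s=(p[v,322:354].sum(1)/3).astype(int); print(v,s)
print(rt)
E
```

```text
209 [97 93 84 81 85 89 94 94 97] 333.0 [-12.71     0.1125]
210 [110 110 103 104 109 113 113 109 105] 333.0 [-12.7714   0.1089]
211 [111 111 109 109 115 118 116 108 105] 336.75 [-1.0996  0.1049]
212 [111 111 110 107 114 115 111 108 106] 333.0 [-12.8948   0.1016]
213 [109 110 104  99 110 117 111 107 105] 338.0 [2.7279 0.0976]
214 [108 109 103  92 104 114 112 107 107] 333.0 [-13.0188   0.0943]
215 [108 108 104 102 110 114 111 108 108] 333.0 [-13.0811   0.0906]
216 [109 108 106 107 114 116 111 106 106] 334.67 [-7.895   0.0868]
217 [108 109 106 108 115 117 111 107 106] 338.0 [2.5595 0.0829]
218 [107 109 106 107 114 115 111 106 107] 333.0 [-13.2689   0.0796]
219 [109 109 108 107 115 116 111 108 108] 333.0 [-13.3318   0.0759]
220 [109 108 105 107 113 115 110 105 105] 334.25 [-9.4382  0.0721]
221 [103  97  97 103 112 116 108  97  98] 337.7 [1.4298 0.068 ]
222 [ 92  88  89 100 114 115 107  97  99] 337.76 [1.5932 0.0643]
196 [ 86  88  99 102 102  99  82  63  60  56  44  40  43  59  88 101  75  52
  47  45  44  48  58  75  92 107 109 108 107 102 105 138]
197 [ 87  94 100 102 102 101  90  84  83
[... 917 characters left out ...]
 111 155 184 166  96  66  85  94  97 102 102 107 111 107  98  91
  85  87  91  86  85  72  72  95 106 104  96  87  72  79]
205 [ 97 110 148 178 185 164  97  55  62  77  87  97 101 101 101  94  92  89
  88  87  84  71  65  57  73  99 109 103 100  85  66  61]
206 [ 99 134 172 184 177 152 109  65  44  48  60  73  77  81  85  83  85  79
  74  66  59  50  54  63  87 105 108 108 106 100  84  65]
207 [127 165 182 175 153 134 124  95  64  46  42  46  49  51  56  57  58  54
  49  46  48  58  76  94 101 106 107 108 107 105 101  94]
208 [162 181 177 158 132 122 119 107  91  78  66  60  55  48  49  51  53  56
  57  64  76  91  99 104 105 105 106 107 105 105 106 106]
[-0.95322439 -0.30226357  0.        ]
```

```bash
python3 -m handwheel '{"deltas":[[[-0.02,0,0.1],0,-1],[[0,0,0.1],0,-1],[[0,0,0.1],0,-1],[[0,0,0.05],0,-1],[[0,0,0.05],0,-1],[[0,0,0],0,-1]]}'
python3 -m handwheel '{"deltas":[[[0,0,0.05],0,-1],[[0,0,0],0,-1]]}'
python3 -m handwheel '{"deltas":[[[0,0,0.05],0,-1],[[0,0,0],0,-1]]}'
python3 -m handwheel '{"deltas":[[[0,0,0.05],0,-1],[[0,0,0],0,-1]]}'
```

```text
t: 9.25
tool_pos: [0.4529, 0.0401, 0.1251]
tool_rot: [1.0, 0.0, -0.0, -0.0]
wrist_force: [0.8, 0.1, -2.9]
width: 0.662
gripper_force: 74.9
t: 9.45
tool_pos: [0.453, 0.0401, 0.1232]
tool_rot: [1.0, 0.0, -0.0, -0.0]
wrist_force: [-0.0, -0.0, -1.1]
width: 0.667
gripper_force: 75.0
t: 9.65
tool_pos: [0.4529, 0.0403, 0.1211]
tool_rot: [1.0, 0.0, -0.0, -0.0]
wrist_force: [-0.4, 2.8, -2.3]
width: 0.665
gripper_force: 75.0
t: 9.85
tool_pos: [0.4527, 0.0403, 0.119]
tool_rot: [1.0, 0.001, -0.0, -0.0]
wrist_force: [-1.1, 5.1, -3.7]
width: 0.669
gripper_force: 75.0
```

It is over the taper with no vertical load. The side force of +5 N in y says to move a little toward +y.

```bash
python3 -m handwheel '{"deltas":[[[0,-0.03,0],0,-1],[[0,0,0],0,-1]]}'
python3 -m handwheel '{"deltas":[[[0,-0.02,0],0,-1],[[0,0,0],0,-1]]}'
python3 -m handwheel '{"deltas":[[[0,0,0.06],0,-1],[[0,0,0],0,-1]]}'
```

```text
t: 10.05
tool_pos: [0.4531, 0.0411, 0.1194]
tool_rot: [1.0, 0.0, 0.0, 0.0]
wrist_force: [0.1, 0.2, -1.8]
width: 0.668
gripper_force: 75.1
t: 10.25
tool_pos: [0.4531, 0.042, 0.1194]
tool_rot: [1.0, 0.0, 0.0, 0.0]
wrist_force: [-0.2, 0.2, -1.8]
width: 0.664
gripper_force: 75.1
t: 10.45
tool_pos: [0.4529, 0.042, 0.1166]
tool_rot: [1.0, 0.0, -0.0, -0.0]
wrist_force: [-0.2, 0.7, -2.0]
width: 0.67
gripper_force: 75.1
```

```bash
python3 -m handwheel '{"deltas":[[[0,0,0.1],0,-1],[[0,0,0.1],0,-1],[[0,0,0],0,-1]]}'
python3 -m handwheel '{"deltas":[[[0,0,0.1],0,-1],[[0,0,0.1],0,-1],[[0,0,0],0,-1]]}'
python3 -m handwheel '{"deltas":[[[0,0,0.1],0,-1],[[0,0,0.1],0,-1],[[0,0,0],0,-1]]}'
```

```text
t: 10.75
tool_pos: [0.4527, 0.0421, 0.1082]
tool_rot: [1.0, 0.0, -0.001, -0.0]
wrist_force: [-0.5, 0.1, -1.7]
width: 0.667
gripper_force: 75.1
t: 11.05
tool_pos: [0.4527, 0.0421, 0.1003]
tool_rot: [1.0, 0.0, -0.0, -0.0]
wrist_force: [-0.5, 0.4, -1.3]
width: 0.667
gripper_force: 75.1
t: 11.35
tool_pos: [0.4527, 0.0421, 0.0923]
tool_rot: [1.0, 0.0, -0.0, -0.0]
wrist_force: [-0.1, 0.7, -3.0]
width: 0.666
gripper_force: 75.1
```

```bash
python3 -m handwheel '{"deltas":[[[0,0,0.1],0,-1],[[0,0,0.1],0,-1],[[0,0,0.1],0,-1],[[0,0,0.1],0,-1],[[0,0,0.05],0,-1],[[0,0,0],0,-1]]}' 90
python3 -m handwheel '{"deltas":[[[0,0,0.05],0,-1],[[0,0,0.05],0,-1],[[0,0,0],0,-1],[[0,0,0],0,-1]]}'
python3 -m handwheel '{"deltas":[[[0,0,0.05],0,-1],[[0,0,0],0,-1],[[0,0,0],0,-1]]}'
```

```text
t: 11.95
tool_pos: [0.4529, 0.0421, 0.0746]
tool_rot: [1.0, 0.0, -0.0, -0.0]
wrist_force: [0.1, 0.6, -1.5]
width: 0.661
gripper_force: 95.8
t: 12.35
tool_pos: [0.453, 0.042, 0.0709]
tool_rot: [1.0, 0.001, -0.0, -0.0]
wrist_force: [-0.3, 0.2, -2.7]
width: 0.662
gripper_force: 95.8
t: 12.65
tool_pos: [0.4531, 0.0421, 0.069]
tool_rot: [1.0, 0.0, 0.0, -0.0]
wrist_force: [1.0, -0.7, -0.3]
width: 0.664
gripper_force: 95.8
```

```bash
python3 -m handwheel '{"deltas":[[[0,0,0.05],0,-1],[[0,0,0],0,-1],[[0,0,0],0,-1]]}'
python3 -m handwheel '{"deltas":[[[0,0,0.05],0,-1],[[0,0,0.05],0,-1],[[0,0,0],0,-1],[[0,0,0],0,-1]]}'
for i in 1 2 3; do python3 -m handwheel '{"deltas":[[[0,0,0],0,-1]]}' | grep -E "pos|wrist"; done
```

```text
t: 12.95
tool_pos: [0.4532, 0.042, 0.0671]
tool_rot: [1.0, 0.0, 0.0, -0.0]
wrist_force: [1.3, -0.3, 4.2]
width: 0.662
gripper_force: 96.2
t: 13.35
tool_pos: [0.4532, 0.042, 0.0632]
tool_rot: [1.0, 0.0, 0.0, -0.0]
wrist_force: [-0.4, -0.3, 6.7]
width: 0.662
gripper_force: 96.5
tool_pos: [0.4532, 0.0421, 0.0632]
wrist_force: [-0.8, 0.5, 6.5]
tool_pos: [0.4532, 0.042, 0.0632]
wrist_force: [-1.4, -1.2, 7.1]
tool_pos: [0.4532, 0.0421, 0.0632]
wrist_force: [-1.5, -0.7, 7.1]
```

The force fits the spring: about 5.5 mm down, with contact at TCP z 0.0687. I need 4.5 mm more.

```bash
python3 -m handwheel '{"deltas":[[[0,0,0.04],0,-1],[[0,0,0.04],0,-1],[[0,0,0.03],0,-1],[[0,0,0],0,-1],[[0,0,0],0,-1]]}'
for i in 1 2 3 4 5; do python3 -m handwheel '{"deltas":[[[0,0,0],0,-1]]}' | grep -E "pos|wrist"; done
python3 - <<'E'
from h import *
p,d=arm.camera("side"); cv2.imwrite("pics/c4.png",crop(p,300,165,80,85,7))
p,d=arm.camera("top"); np.savez("t4.npz",p=p,d=d); cv2.imwrite("pics/t4.png",crop(p,150,180,400,90,2))
E
```

```text
t: 14.15
tool_pos: [0.4533, 0.042, 0.059]
tool_rot: [1.0, 0.0, 0.0, -0.0]
wrist_force: [-2.0, -0.5, 10.6]
width: 0.659
gripper_force: 96.7
tool_pos: [0.4533, 0.042, 0.059]
wrist_force: [-0.9, 0.6, 11.2]
tool_pos: [0.4533, 0.042, 0.059]
wrist_force: [-1.6, 0.4, 11.0]
tool_pos: [0.4533, 0.042, 0.059]
wrist_force: [-1.9, -0.7, 10.8]
tool_pos: [0.4533, 0.042, 0.059]
wrist_force: [-1.7, -0.4, 10.4]
tool_pos: [0.4533, 0.0421, 0.059]
wrist_force: [-1.4, 0.2, 10.8]
```

View pics/c4.png

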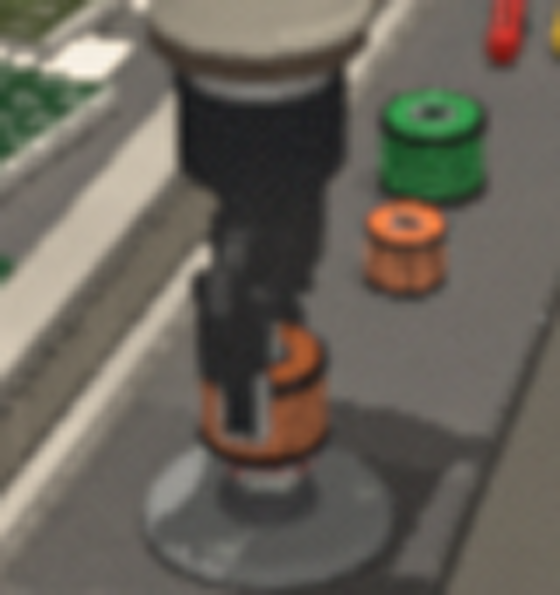

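View pics/t4.png

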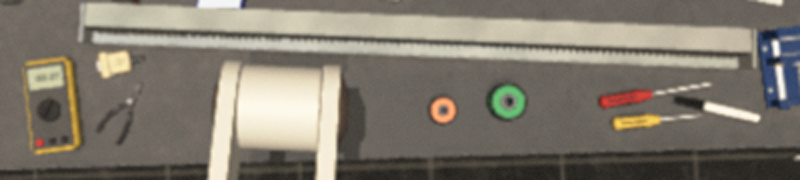

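The side crop shows the spool (265,400) seated on the disc round the spindle and pressed down. In the top view the other things are where they were. The push on the disc is about 12.8 N (10.8 N measured plus about 2 N of weight), steady, so the disc is about 10 mm down.

```bash
python3 -c "
from bench import arm
print(arm.job_done())"
```

```text
the job is handed in; nothing more can be done
None
```

The copper spool is on the spindle and still held pressed, steady at about 12.8 N, with the disc about 10 mm down by force and arm height (the cross hole itself was not visible in the pictures); nothing else was moved, and the job was handed in at about 15 s.

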